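# Change the blade of a vegetable slicer

### The job

Change the slicer's blade for the plain one: draw the red bolt right back, lift out the toothed blade (orange grip) and lay it grip up in the middle of the blue plate, then lay the plain blade (black grip) flat in the seat with its notch over the brass pin, and push the bolt fully home over its tail. Set the blades down rather than dropping them, and leave the wavy blade (green grip) where it lies.

Things in the scene. Friction and masses are not known exactly. Their poses are not given: they have to be found in the camera images.
- slicer: White vegetable slicer fixed on the worktop, body 180 (x) x 170 (y) mm, grey handle to its -x. Origin: on the worktop below the seat's middle. The blade seat is a recess 66 mm wide (x) between bed plates that rise 4.5 mm above its floor; open at +y, a 4.5 mm tail stop at y = -68 mm. On the -y side a red bolt runs in guides with tops 42.5 mm above the worktop
- seat (a point): Centre of the seat floor, 30 mm above the slicer's origin, axes as the slicer's. A blade is seated when its origin and axes coincide with this point; free play there is about 2 to 3 mm
- pin (a point): Foot of the brass locating pin's axis on the seat floor, at y = +54 mm of the slicer. The pin is 10 mm in diameter, 12 mm high, its top 5 mm tapering to 4 mm diameter
- bolt (a joint): Slide of the red bolt, in m: 0 fully home (reaching 15 mm over a seated blade's tail, 2 mm above it), 0.03 drawn right back (clear of the blade by 15 mm). It moves along the slicer's -y as the value grows; light friction of about 1.5 N, stays where it is left
- bolt_tab (a point): Top centre of the red tab on the bolt; moves with it; axes as the slicer's. The tab is 12 mm wide (x), 30 mm long (y) and stands 22 mm above the bolt's 36 mm wide plate; the top of that plate is 44 mm above the worktop
- toothed_blade: Toothed blade with an orange grip, at first in the seat: steel plate 60 (x) x 130 (y) x 6 mm, 80 to 170 g; origin: centre of its underside, z up. On its middle a grip rib 12 wide (x), 40 long (y), 25 mm tall, so its top is 31 mm above the origin. Open notch in the middle of the +y end, 14 mm wide, 18 mm deep
- plain_blade: Plain straight-edged blade with a black grip, on the worktop at the robot's right; same shape, size, weight and axes as the toothed blade
- plain_blade_notch (a point): Point in the plain blade's notch, on its underside at y = +54 mm, which lies on the pin's axis when seated
- wavy_blade: Blade with a scalloped edge and a green grip, also on the worktop at the right; same shape and axes; to be left alone
- plate: Blue dinner plate, 235 mm across, rim 23 mm high, fixed on the worktop at the robot's left; origin: underside centre. Its flat middle is 5 mm above the worktop and 150 mm across; from there the rim slopes up, so a blade set down off-centre rests a little tilted
There are look-alikes about, which are no part of the job. What is shaped like the plain_blade but brown is not meant.

How it is judged:
By the outcome, as a careful person would: the job done as asked, in the order asked, and still so for the second after the job is handed in, with the robot touching nothing.
It also fails if it takes over 69 s, if anything falls off the work surface, if the arm or the gripper's body presses on something with over 40 N, if the wrist force passes 120 N, or if a joint passes its speed limit or range.

### The arm

A 6-joint arm with a two-finger parallel gripper is mounted at the origin on a cart in front of the work surface, level with it; the furniture and walls round the work are solid. World frame = base frame: x ahead of the robot, y to its left, z up, the work surface at z = 0. Lengths are in m, angles in rad, forces in N, time in s.
With the tool pointing down it reaches from about 0.35 to 0.775 m from the base axis. Payload 5.5 kg.
Tool frame: the origin (TCP) lies where the fingers leave the gripper's body, on its centre line; the fingertips stand env.tip_reach ahead of it and the grasp point (between the pads) lies 54 mm ahead of it (env.tip_reach is the distance from the TCP to the fingertips, in m); z points along the fingers, y is the line along which they close (so a half turn about z gives the same grasp; the last joint's range is limited). The gripper opens to 85 mm and grips with 20 to 120 N. Pads are 22 mm wide; open, the fingers measure 114 mm over their backs; the gripper's body (76 mm by 85 mm) begins 54 mm behind the grasp point. The pads swing forward as they close: fully open they stand 13 mm farther back than shut.
Start: joints at [-1.483, 0.313, 0.046, 1.304, 0, 1.431], TCP at [0.13, -0.56, 0.304] pointing down, gripper open.
Joint ranges: [-2.76, 2.76], [-0.86, 1.69], [-1.03, 1.26], [-2.2, 2.34], [-1.47, 1.5], [-3.14, 3.14]. Speed limits (rad/s): [2.57, 2.57, 3.14, 3.14, 3.14, 3.14].

### API

Orientations are given as a unit quaternion [w, x, y, z].
In Python, from workcell import status, optics, hand_in, env gives the robot as it stands.
- The arm moves only by the shell command python3 -m handwheel 'ROWS' [FORCE]. ROWS is a JSON object whose one key "deltas" holds a list of rows, each a list of 5 numbers: the opening, from -1 (shut) to 1 (fully open), then the shift along the tool's x, y, z in units of 40 mm (1.0 is 40 mm), then the turn about the tool's z in units of 10 degrees (1.0 is 10 degrees). In form: {"deltas": [[jaw, x, y, z, roll], ...]}. A call has 1 to 20 rows; each row shifts and turns the commanded pose from where the row before left it, along the tool's axes as they then stand; what a row does not reach is not made up. A row lasts 1/8 s, in which the tool goes at most 62.5 mm and 10.7 degrees, less where a joint would pass 70% of its speed; a pose out of reach is approached as far as the arm can. A call is refused whole if a number of a shift passes 1 or a number of a turn 1, either way. A call with a gripper value outside its range is refused whole. The fingers move at their own pace and stop on an object; FORCE is the grip in N (left out, the last holds). Time passes only in rows, so rows that do not move let the fingers close. It gives the time, the measured TCP pose, the force, the opening and the grip force at its end, in the units of the state.
- status.get_state(): the state, without advancing time (a new reading comes with each control period).
- optics.read_camera(name): name is "scene" or "top"; returns a dict with "frame" (400x640x3 uint8, red, green, blue), "depth" (400x640 float32, m along the optical axis (not along the pixel's ray), 0 where there is no reading), "vfov" (degrees; the focal length in pixels is half the picture's height over the tangent of half this angle, whatever the lens; pixels are square), "cx", "cy" (the principal point, pixels), "origin" and "attitude" of the camera in the world. Camera axes: x right, y down, z forward; pixel columns grow to the right and rows downward; lengths in m; the calibration is good to about 2 mm. A picture is of the moment at which its call begins.
- hand_in(): hands the job in; it is judged then, once.
The state is a dict: "clock": time; "joint_pos": joint angles; "qvel": joint speeds; "tau": joint torques, N m; "tcp_pos": TCP position; "orientation": TCP orientation; "wrist_force": force on the tool from outside, world axes, zero at the start; "ft_torque": the same for the moment, N m; "finger_gap": finger opening in m; "grip_force": force on a finger pad.
Only numpy, scipy, OpenCV 4.12 (cv2) and the standard library are available. Lean on these libraries where they do the work, as an engineer would, in place of code of your own. Each camera call takes 0.05 s, during which the arm holds its last target. There are 200 camera calls.

## Working session

There is one attempt and no reset: what is moved stays moved. The work goes in short steps, Python scripts to look and compute and a shell command to move; the robot and the scene stay as the last step left them, time stands still between calls to the robot, and variables do not carry over. Pictures are saved under pics/ and viewed, at most 10 in all, crops included, and the job is handed in when it is done.

```bash
mkdir -p pics; ls; python3 - <<'E'
from workcell import status, optics, env
import cv2
print(status.get_state(), env.tip_reach)
for n in("scene","top"):
    r=optics.read_camera(n); cv2.imwrite(f"pics/{n}0.png",r["frame"][:,:,::-1])
    print(n,{k:v for k,v in r.items() if k not in("frame","depth")})
E
```

```text
pics
{'clock': 0.0, 'joint_pos': array([-1.48257719e+00,  3.14016050e-01,  4.49790599e-02,  1.30356588e+00,
        2.27569786e-05,  1.43119087e+00]), 'qvel': array([ 0.00024818, -0.00082177,  0.00080145, -0.00052816,  0.00108941,
        0.00018868]), 'tau': array([ 9.72082926e-04, -4.80629325e+01,  2.98529953e+01,  1.94372825e-02,
       -4.02616411e-05,  3.31469316e-06]), 'tcp_pos': array([ 0.12982899, -0.55977602,  0.30299986]), 'orientation': array([-9.02681120e-04,  9.93518603e-01,  1.13666045e-01,  3.45800737e-05]), 'wrist_force': array([ 0.76646276, -0.0030244 ,  0.44273739]), 'ft_torque': array([0.00437717, 0.01438286, 0.02466974]), 'grip_force': 0.0, 'finger_gap': 0.08531608370604732} 0.0726
scene {'vfov': 44.83123457939834, 'cx': 319.8804651693969, 'cy': 191.54206853617896, 'origin': array([-0.48750007,  0.43943737,  1.2205081 ]), 'attitude': array([ 0.18320104, -0.45084471,  0.80588816, -0.33722499])}
top {'vfov': 43.24346545970529, 'cx': 322.29098381587784, 'cy': 202.09354560397242, 'origin': array([-0.18207364, -0.47048099,  1.72473045]), 'attitude': array([-0.1723149 ,  0.80391091, -0.55806322,  0.1122509 ])}
```

View pics/scene0.png

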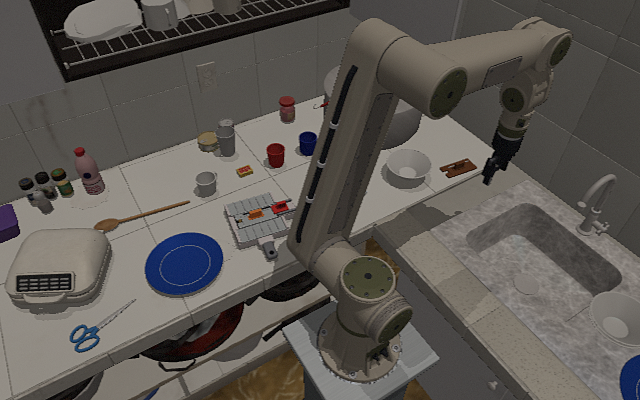

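View pics/top0.png

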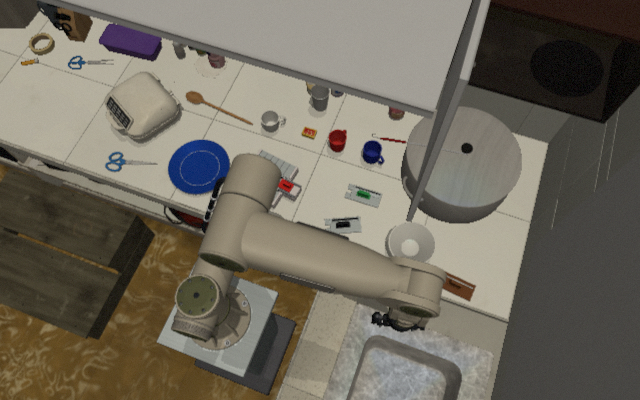

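The scene view shows the slicer at (258,220), its orange grip at (256,213), the red bolt at (281,207) and the plate at (185,263). The top view shows the plain blade at (345,225), the wavy one at (363,195) and the brown look-alike at (458,287).

```bash
cat > h.py <<'E'
import numpy as np, cv2
from workcell import status, optics
from scipy.spatial.transform import Rotation as R
def cam(n):
    r=optics.read_camera(n); q=r["attitude"]; r["R"]=R.from_quat([q[1],q[2],q[3],q[0]]).as_matrix()
    r["f"]=200/np.tan(np.radians(r["vfov"]/2)); r["hsv"]=cv2.cvtColor(r["frame"],cv2.COLOR_RGB2HSV); return r
def rays(r,uv):
    uv=np.asarray(uv,float).reshape(-1,2)
    return np.c_[(uv[:,0]-r["cx"])/r["f"],(uv[:,1]-r["cy"])/r["f"],np.ones(len(uv))]@r["R"].T
def onplane(r,uv,z):
    d=rays(r,uv); return r["origin"]+d*((z-r["origin"][2])/d[:,2])[:,None]
def pts(r):
    v,u=np.mgrid[:400,:640]; d=rays(r,np.c_[u.ravel(),v.ravel()])
    P=(r["origin"]+d*r["depth"].reshape(-1,1)).reshape(400,640,3); P[r["depth"]==0]=np.nan; return P
def proj(r,p):
    c=(np.asarray(p)-r["origin"])@r["R"]; return c[...,:2]/c[...,2:]*r["f"]+[r["cx"],r["cy"]]
def tri(r1,a,r2,b):
    d1,d2=rays(r1,a)[0],rays(r2,b)[0]; A=np.c_[d1,-d2]
    t=np.linalg.lstsq(A,r2["origin"]-r1["origin"],rcond=None)[0]
    p,q=r1["origin"]+t[0]*d1,r2["origin"]+t[1]*d2; return (p+q)/2,np.linalg.norm(p-q)
def rng(r,lo,hi,box):
    m=cv2.inRange(r["hsv"],np.array(lo),np.array(hi)); k=np.zeros_like(m); x0,y0,x1,y1=box; k[y0:y1,x0:x1]=255; return m&k
E
python3 - <<'E'
from h import *
s,t=cam("scene"),cam("top"); Ps,Pt=pts(s),pts(t)
np.set_printoptions(precision=4,suppress=True)
def rep(n,r,P,m):
    q=P[m>0]; q=q[~np.isnan(q[:,0])]; 
    print(n,len(q),"med",np.median(q,0),"z pct",np.percentile(q[:,2],[2,25,50,75,98]))
    zt=np.percentile(q[:,2],95); k=q[q[:,2]>zt-.004]; print("   top rect",cv2.minAreaRect(k[:,:2].astype(np.float32)*1000),len(k))
rep("orange",s,Ps,rng(s,(8,150,100),(22,255,255),(235,195,270,230)))
rep("red",s,Ps,rng(s,(0,150,90),(6,255,255),(265,195,300,225)))
rep("red top",t,Pt,rng(t,(0,150,90),(6,255,255),(270,170,305,200)))
rep("plate s",s,Ps,rng(s,(105,130,40),(125,255,255),(130,220,235,305)))
rep("plate t",t,Pt,rng(t,(105,130,40),(125,255,255),(155,130,240,200)))
rep("green",t,Pt,rng(t,(40,120,60),(80,255,255),(340,180,390,210)))
rep("black",t,Pt,rng(t,(0,0,0),(180,255,50),(322,212,366,238)))
for n,r,b in(("scene",s,(210,180,310,260)),("top",t,(240,140,400,250))):
    x0,y0,x1,y1=b; c=r["frame"][y0:y1,x0:x1,::-1]; cv2.imwrite(f"pics/{n}1.png",cv2.resize(c,None,fx=5,fy=5,interpolation=cv2.INTER_CUBIC))
E
```

```text
orange 65 med [0.531  0.0433 0.0427] z pct [0.0324 0.0377 0.0427 0.06   0.0642]
   top rect ((531.8905029296875, 46.034385681152344), (37.132843017578125, 9.621482849121094), 80.41093444824219) 27
red 94 med [ 0.515  -0.0309  0.045 ] z pct [0.0386 0.0426 0.045  0.0486 0.0678]
   top rect ((519.1229248046875, -43.65462112426758), (26.460935592651367, 10.804834365844727), 80.36461639404297) 19
red top 110 med [ 0.5157 -0.0426  0.0453] z pct [0.0355 0.0413 0.0453 0.0594 0.0703]
   top rect ((382.41534423828125, -124.66694641113281), (331.70916748046875, 24.137582778930664), 29.883970260620117) 18
plate s 3506 med [0.4939 0.3122 0.0106] z pct [0.0011 0.0059 0.0106 0.0177 0.025 ]
   top rect ((487.2492980957031, 310.52838134765625), (230.11624145507812, 232.00440979003906), 62.76141357421875) 646
plate t 2397 med [0.4933 0.3159 0.0095] z pct [-0.0033  0.0043  0.0095  0.0156  0.0261]
   top rect ((354.7294616699219, 200.46969604492188), (571.9613037109375, 226.45343017578125), 39.153602600097656) 330
green 54 med [ 0.5941 -0.3194  0.0231] z pct [0.0031 0.0113 0.0231 0.0302 0.036 ]
   top rect ((594.9705200195312, -320.4290771484375), (11.597603797912598, 34.39274215698242), 3.6445364952087402) 13
black 94 med [ 0.4561 -0.2891  0.0236] z pct [-0.0025  0.0067  0.0236  0.0305  0.7234]
   top rect ((167.2862091064453, -355.18646240234375), (1.4227862358093262, 48.035133361816406), 4.236081123352051) 10
```

View pics/scene1.png

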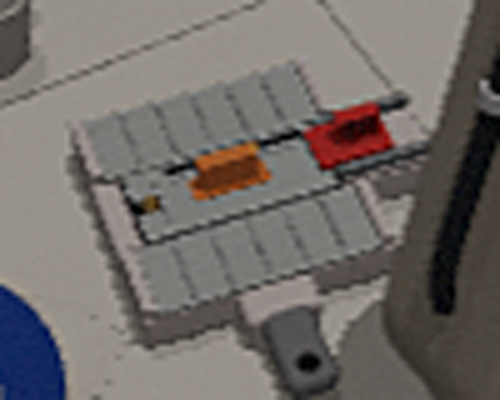

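View pics/top1.png

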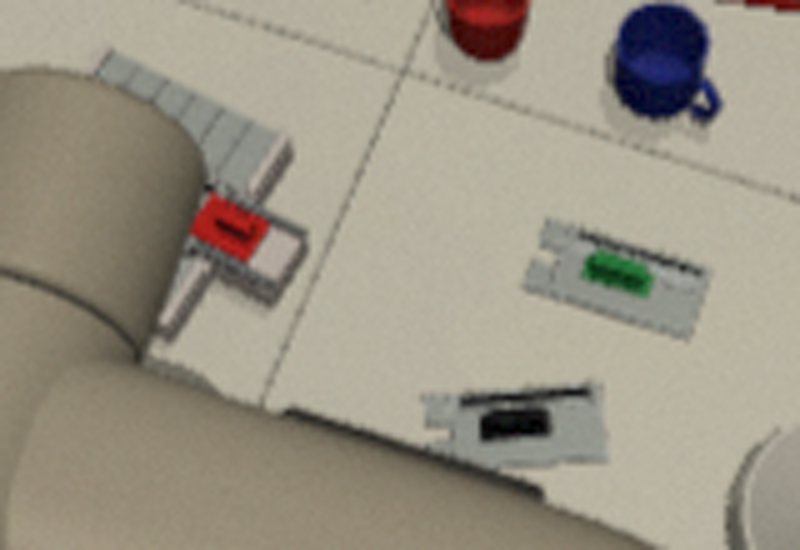

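Scene crop: orange grip at (256,214), bolt tab at (281,206), brass pin at (240,221). Top crop: plain blade at (343,225) with its notch to the left (+y). First I turn the tool and move partway, then re-measure.

```bash
python3 -m handwheel '{"deltas":[[1,0,0,0,-1],[1,0,0,0,-1],[1,0,0,0,-1],[1,0,0,0,-1],[1,0,0,0,-1],[1,0,0,0,-1],[1,0,0,0,-0.7],[1,0.96,0.5,0,0],[1,0.96,0.5,0,0],[1,0.96,0.5,0,0],[1,0.96,0.5,0,0],[1,0.96,0.5,0,0],[1,0.96,0.5,0,0],[1,0.96,0.5,0,0],[1,0,0,0,0],[1,0,0,0,0]]}' 40
cat >> h.py <<'E'
np.set_printoptions(precision=4,suppress=True)
def go(target,yaw=None):
    """print shift to TCP target in tool units (40mm) and roll units (10deg), yaw = wanted tool x heading deg"""
    s=status.get_state(); q=s["orientation"]; M=R.from_quat([q[1],q[2],q[3],q[0]]).as_matrix()
    y=np.degrees(np.arctan2(M[1,0],M[0,0]))
    print("t",s["clock"],"tcp",s["tcp_pos"],"yaw",y,"units",(np.asarray(target)-s["tcp_pos"])@M/.04,"roll",None if yaw is None else -(yaw-y)/10)
def toprect(r,P,m,zlo,zhi):
    q=P[m>0]; q=q[(q[:,2]>zlo)&(q[:,2]<zhi)]
    if len(q)<4: return None
    w=cv2.minAreaRect(q[:,:2].astype(np.float32)*1000); return w,len(q),np.median(q[:,2])
E
cat > look.py <<'E'
from h import *
import sys
s,t=cam("scene"),cam("top")
for n,r in(("S",s),("T",t)):
    P=pts(r); full=(0,0,640,400); X,Y,Z=P[...,0],P[...,1],P[...,2]
    for nm,lo,hi,z0,z1,bx in(("orange",(8,150,90),(22,255,255),.055,.067,(.45,.6,-.05,.12)),("red",(0,150,70),(6,255,255),.06,.072,(.45,.6,-.13,.03)),
      ("black",(0,0,0),(180,255,60),.026,.036,(.38,.53,-.4,-.2)),("plate",(105,130,40),(125,255,255),-.01,.04,(.33,.65,.15,.5)),
      ("pin",(18,90,50),(30,255,255),.03,.05,(.45,.62,.05,.16)),("plainsteel",(0,0,90),(180,40,200),.002,.012,(.38,.53,-.4,-.2))):
        m=rng(r,lo,hi,full)*((X>bx[0])&(X<bx[1])&(Y>bx[2])&(Y<bx[3])).astype(np.uint8)
        print(n,nm,toprect(r,P,m,z0,z1))
E
python3 look.py; python3 -c "
from h import *
go([.519,-.044,.2],80.4)
t=cam('top'); cv2.imwrite('pics/top2.png',cv2.resize(t['frame'][120:280,140:400,::-1],None,fx=3,fy=3))"
```

```text
clock: 2.2
tcp_pos: [0.3142, -0.3197, 0.3039]
orientation: [0.0, 0.766, 0.643, -0.0]
wrist_force: [-0.3, 0.1, 0.1]
finger_gap: 0.0854
grip_force: 0.0
S orange (((533.3736572265625, 49.24041748046875), (30.79703712463379, 16.1375732421875), 79.67142486572266), 30, np.float64(0.05988292009162299))
S red None
S black (((458.8359375, -285.0343322753906), (11.893472671508789, 38.237152099609375), 29.769166946411133), 25, np.float64(0.03055385359654883))
S plate (((488.1368713378906, 310.0683288574219), (230.94805908203125, 232.9234619140625), 50.862789154052734), 3515, np.float64(0.010757604125739118))
S pin (((540.29638671875, 98.8113784790039), (3.1664538383483887, 9.177884101867676), 63.343162536621094), 6, np.float64(0.038248992913115454))
S plainsteel (((454.8572998046875, -299.1624755859375), (196.83984375, 149.23915100097656), 89.70416259765625), 404, np.float64(0.00396980079190512))
T orange None
T red None
T black None
T plate (((543.5618896484375, 312.1319885253906), (134.35751342773438, 187.10276794433594), 26.615550994873047), 1152, np.float64(0.009069949810276201))
T pin None
T plainsteel (((455.6067199707031, -299.8386535644531), (199.54188537597656, 149.47256469726562), 89.64662170410156), 296, np.float64(0.004523109487021171))
t 2.3 tcp [ 0.3138 -0.3203  0.3038] yaw 79.98581595293189 units [7.6964 3.8512 2.5929] roll -0.041418404706811886
```

View pics/top2.png

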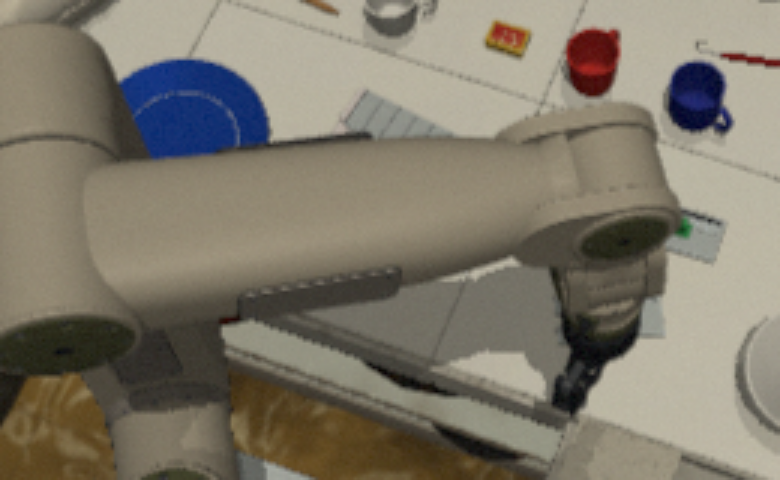

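The arm hides the slicer in this top view. The plate is at about (205,160) and the wavy blade at (375,195). The measurements agree on a slicer heading of about 81°, so I go to the bolt tab.

```bash
python3 -m handwheel '{"deltas":[[1,0.96,0.48,0,-0.1],[1,0.96,0.48,0,0],[1,0.96,0.48,0,0],[1,0.96,0.48,0,0],[1,0.96,0.48,0,0],[1,0.96,0.48,0,0],[1,0.96,0.48,0,0],[1,0.96,0.48,0,0],[1,0,0,0.8,0],[1,0,0,0.8,0],[1,0,0,0.8,0],[1,0,0,0.8,0],[1,0,0,0,0],[1,0,0,0,0]]}'
python3 look.py; python3 -c "
from h import *
go([.519,-.044,.1206],81)
t=cam('scene'); cv2.imwrite('pics/sc2.png',cv2.resize(t['frame'][170:270,210:340,::-1],None,fx=5,fy=5))"
```

```text
clock: 4.1
tcp_pos: [0.5149, -0.0413, 0.1768]
orientation: [0.0, 0.76, 0.649, 0.0]
wrist_force: [-0.7, -0.1, 0.5]
finger_gap: 0.0854
grip_force: 0.0
S orange None
S red None
S black (((456.0407409667969, -280.8521728515625), (9.704434394836426, 41.32626724243164), 28.111743927001953), 25, np.float64(0.0309858827772429))
S plate (((487.8651123046875, 311.01397705078125), (230.4156036376953, 233.3448028564453), 53.88433837890625), 3510, np.float64(0.01066090320828772))
S pin (((536.93212890625, 100.08226776123047), (3.923208713531494, 8.011550903320312), 65.6545181274414), 6, np.float64(0.04078905731464888))
S plainsteel (((454.8707580566406, -299.4972839355469), (148.44459533691406, 199.26710510253906), 0.39450713992118835), 558, np.float64(0.004396135337065288))
T orange (((531.9523315429688, 42.985694885253906), (37.041316986083984, 14.550498962402344), 84.87895202636719), 25, np.float64(0.05957247157495371))
T red (((516.7514038085938, -48.39409637451172), (26.251985549926758, 13.821390151977539), 67.20321655273438), 19, np.float64(0.06592220167925444))
T black (((456.6495056152344, -288.4730224609375), (12.471817970275879, 37.00815963745117), 24.508058547973633), 25, np.float64(0.030334099158118022))
T plate (((454.7277526855469, 225.29811096191406), (56.494415283203125, 139.302001953125), 65.32369232177734), 254, np.float64(0.015480727930407445))
T pin (((537.5961303710938, 93.80409240722656), (8.823502540588379, 4.6067986488342285), 23.283294677734375), 6, np.float64(0.04196823999813459))
T plainsteel (((454.7703857421875, -300.32403564453125), (198.89842224121094, 149.61126708984375), 89.93048858642578), 687, np.float64(0.004740484858629435))
t 4.2 tcp [ 0.5154 -0.0411  0.1775] yaw 81.01594905931934 units [-0.0567  0.0971  1.4219] roll 0.0015949059319339653
```

View pics/sc2.png

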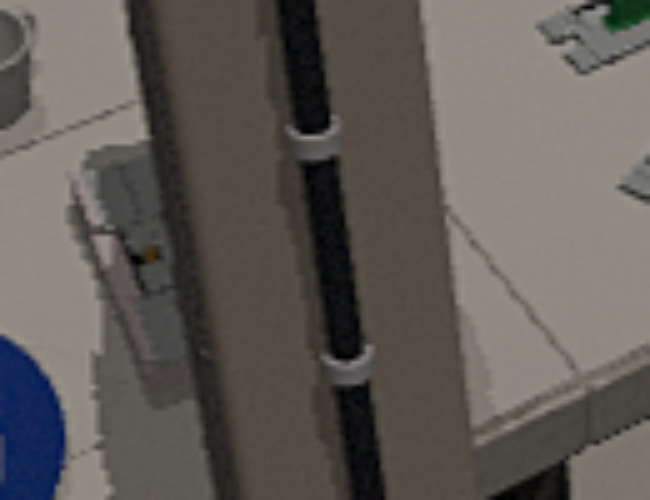

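The top view now sees the slicer and the plain blade. The two cameras differ by about 4 mm in y, so I average them. The tab comes out at about (0.518,-0.046), and I lower onto it and grip.

```bash
python3 -m handwheel '{"deltas":[[1,-0.11,0.08,0,0],[1,0,0,0.5,0],[1,0,0,0.5,0],[1,0,0,0.42,0],[-1,0,0,0,0],[-1,0,0,0,0],[-1,0,0,0,0],[-1,0,0,0,0],[-1,0,0,0,0],[-1,0,0,0,0],[-1,0,0,0,0]]}' 20
python3 -c "
from h import *
go([.518,-.046,.1206],81);print(status.get_state()['ft_torque'])"
```

```text
clock: 5.62
tcp_pos: [0.5187, -0.0457, 0.1201]
orientation: [0.002, 0.76, 0.65, 0.001]
wrist_force: [5.6, 0.0, 1.0]
finger_gap: 0.0114
grip_force: 27.4
t 5.625 tcp [ 0.5187 -0.0457  0.1201] yaw 81.0540657119492 units [-0.009  -0.0158 -0.0123] roll 0.005406571194920673
[-0.0909 -1.0299  0.0268]
```

```bash
python3 -m handwheel '{"deltas":[[-1,-0.1,0.02,0,0],[-1,-0.15,0,0,0],[-1,-0.15,0,0,0],[-1,-0.15,0,0,0],[-1,-0.15,0,0,0],[-1,-0.08,0,0,0],[-1,0,0,0,0],[-1,0,0,0,0]]}'
python3 -c "
from h import *
go([.5187,-.0457,.1201],81);print(status.get_state()['wrist_force'])"
```

```text
clock: 6.62
tcp_pos: [0.5146, -0.0728, 0.12]
orientation: [-0.002, 0.759, 0.651, 0.005]
wrist_force: [8.8, 16.3, 5.2]
finger_gap: 0.0112
grip_force: 28.0
t 6.625 tcp [ 0.5146 -0.0728  0.12  ] yaw 81.22863728572827 units [ 0.6856 -0.0013  0.0043] roll 0.02286372857282686
[ 8.7674 16.2746  5.2343]
```

```bash
python3 -m handwheel '{"deltas":[[1,0,0,0,0],[1,0,0,0,0],[1,0,0,0,0],[1,0,0,0,0],[1,0,0,-0.8,0],[1,0,0,-0.8,0],[1,0.7,0,0,0],[1,0.8,0,0,0],[1,0.8,0,0,0],[1,0.1,0,0,0],[1,0,0,0,0],[1,0,0,0,0]]}' 40
python3 look.py |egrep -v "steel|plate"; python3 -c "
from h import *
go([.5325,.0455,.1126],81)"
```

```text
clock: 8.12
tcp_pos: [0.5275, 0.0177, 0.183]
orientation: [0.0, 0.76, 0.649, -0.0]
wrist_force: [-0.4, -0.0, -0.2]
finger_gap: 0.0854
grip_force: 0.0
S orange None
S red None
S black (((457.8588562011719, -283.9527587890625), (12.866931915283203, 40.11296844482422), 21.196043014526367), 29, np.float64(0.03050784228224157))
S pin None
T orange (((531.6368408203125, 40.68670654296875), (40.21873474121094, 11.416223526000977), 68.95757293701172), 20, np.float64(0.05952212820923097))
T red (((513.0826416015625, -72.66464233398438), (28.951393127441406, 15.083463668823242), 81.5938720703125), 25, np.float64(0.0642150657612206))
T black (((455.8824768066406, -289.1690368652344), (10.034309387207031, 35.523590087890625), 27.350353240966797), 22, np.float64(0.030059850432819557))
T pin None
t 8.225 tcp [0.5276 0.0177 0.183 ] yaw 80.97252183158646 units [0.707  0.0124 1.7601] roll -0.002747816841353767
```

```bash
python3 - <<'E'
from h import *
t=cam('top'); cv2.imwrite('pics/top3.png',cv2.resize(t['frame'][145:215,245:325,::-1],None,fx=8,fy=8,interpolation=cv2.INTER_CUBIC))
P=pts(t); m=rng(t,(0,130,60),(7,255,255),(262,165,310,205))>0
e=np.array([np.cos(np.radians(81)),np.sin(np.radians(81))]); n=np.array([e[1],-e[0]])
o=np.array([.532,.0435]) # top-view grip centre
v,u=np.nonzero(m); q=onplane(t,np.c_[u,v],.044)[:,:2]-o
L=q@e; W=q@n; k=P[m][:,2]
for a in range(-20,21,4):
    s=(W>=a/1000)&(W<a/1000+.004); 
    if s.any(): print(a, L[s].min(),L[s].max(), np.median(k[s]))
E
```

```text
-20 -0.12737163152863623 -0.09333553694711098 0.044290577175455814
-16 -0.13377327895769883 -0.08588210264789868 0.044236366227353274
-12 -0.13170178169171706 -0.08910178921858757 0.042649541787648904
-8 -0.13490522282705278 -0.08697930454801195 0.041339409093345214
-4 -0.13603909882504467 -0.08485306610906887 0.04627110077181806
0 -0.1339660567767331 -0.08595129763648471 0.05670723340772987
4 -0.13510109803964515 -0.08705141752159025 0.05920884865794496
8 -0.13623808174182278 0.02500127279120884 0.062092960967414235
12 -0.13415983520989014 -0.0881534306389904 0.04552182109155112
16 -0.13207791773216682 -0.08602085379738071 0.043613017369480866
```

View pics/top3.png

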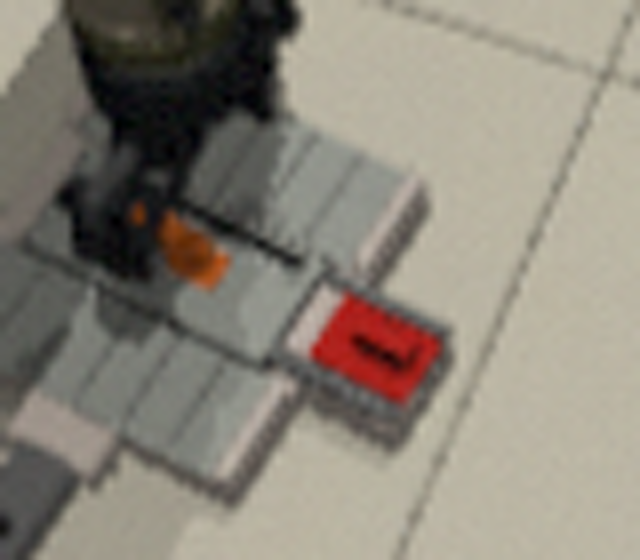

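The bolt now lies against the end of its guides (crop (380,345)), with a clear gap to the blade's tail. Next I grip the orange rib.

```bash
python3 -m handwheel '{"deltas":[[1,0.7,0.03,0,0],[1,0,0,0.6,0],[1,0,0,0.6,0],[1,0,0,0.5,0],[-1,0,0,0,0],[-1,0,0,0,0],[-1,0,0,0,0],[-1,0,0,0,0],[-1,0,0,0,0],[-1,0,0,0,0],[-1,0,0,0,0],[-1,0,0,0,0]]}' 50
python3 -c "
from h import *
go([.5325,.0455,.1126],81);print(status.get_state()['ft_torque'])"
```

```text
clock: 9.78
tcp_pos: [0.5339, 0.046, 0.1161]
orientation: [0.001, 0.76, 0.65, 0.001]
wrist_force: [0.4, 0.3, 5.8]
finger_gap: 0.0108
grip_force: 52.0
t 9.775 tcp [0.5339 0.046  0.1161] yaw 81.05627590474248 units [-0.017  -0.0339  0.0864] roll 0.005627590474247768
[-0.0608  0.1017 -0.0141]
```

```bash
python3 -m handwheel '{"deltas":[[-1,0,0,-0.2,0],[-1,0,0,-0.4,0],[-1,0,0,-0.8,0],[-1,0,0,-0.8,0],[-1,0,0,-0.8,0],[-1,0,0,-0.8,0],[-1,0,0,0,0],[-1,0,0,0,0]]}'
python3 - <<'E'
from h import *
s,t=cam('scene'),cam('top'); print(status.get_state()['tcp_pos'],status.get_state()['finger_gap'])
for n,r in(("S",s),("T",t)):
    P=pts(r); X,Y=P[...,0],P[...,1]
    reg=(X-.488)**2+(Y-.31)**2
    w=(reg<.09**2)&(r['hsv'][...,1]<150)&(r['hsv'][...,2]>90)&(P[...,2]>-.005)&(P[...,2]<.02)
    blue=rng(r,(105,130,40),(125,255,255),(0,0,640,400))>0
    v,u=np.nonzero(w)
    # ring: circle fit on plane z=6mm
    q=onplane(r,np.c_[u,v],.006)[:,:2]
    d=np.hypot(*(q-[.488,.31]).T); q=q[(d>.05)&(d<.09)]
    A=np.c_[2*q,np.ones(len(q))]; c=np.linalg.lstsq(A,(q**2).sum(1),rcond=None)[0]; print(n,"ring",len(q),c[:2],np.sqrt(c[2]+c[:2]@c[:2]))
    # rim: outer blue contour on plane z=.023
    m=(blue&(reg<.14**2)).astype(np.uint8); cs=max(cv2.findContours(m,cv2.RETR_EXTERNAL,cv2.CHAIN_APPROX_NONE)[0],key=cv2.contourArea)[:,0]
    h=cv2.convexHull(cs)[:,0]; q=onplane(r,h,.022)[:,:2]
    A=np.c_[2*q,np.ones(len(q))]; c=np.linalg.lstsq(A,(q**2).sum(1),rcond=None)[0]; print(n,"rim",len(q),c[:2],np.sqrt(c[2]+c[:2]@c[:2]))
    P2=P[(P[...,0]>.43)&(P[...,0]<.65)&(Y>-.06)&(Y<.15)&(P[...,2]>.1)&(P[...,2]<.2)&(r['hsv'][...,1]<60)]; print("blade",len(P2), np.median(P2[:,2]) if len(P2) else 0)
    if len(P2)>10: print(cv2.minAreaRect(P2[:,:2].astype(np.float32)*1000))
cv2.imwrite('pics/s4.png',np.vstack([cv2.resize(s['frame'][150:310,140:340,::-1],(600,480)) if 0 else cv2.resize(s['frame'][150:300,130:330,::-1],(400,300)),cv2.resize(t['frame'][110:260,140:340,::-1],(400,300))]))
E
```

```text
clock: 10.78
tcp_pos: [0.5328, 0.0461, 0.2668]
orientation: [-0.0, 0.76, 0.65, -0.0]
wrist_force: [-0.7, 0.8, -1.3]
finger_gap: 0.0109
grip_force: 51.2
[0.5324 0.0461 0.2658] 0.011045573024824385
S ring 198 [0.4904 0.3101] 0.0752160694231368
S rim 38 [0.4886 0.3102] 0.11587442293388649
blade 0 0
T ring 73 [0.4905 0.3099] 0.07544388336672189
T rim 23 [0.4883 0.2886] 0.10029049940233996
blade 318 0.18535595038625186
((529.5545654296875, 42.64752197265625), (134.43771362304688, 61.521427154541016), 82.34270477294922)
```

View pics/s4.png

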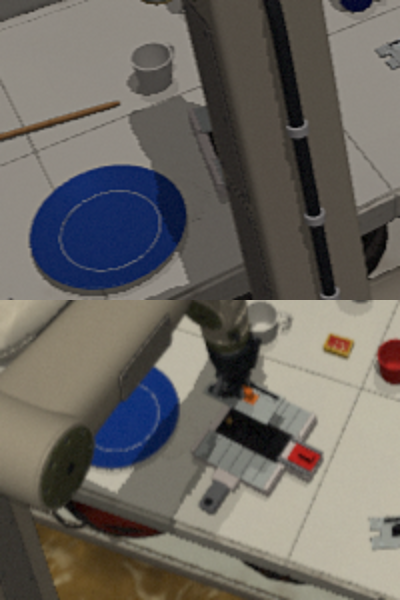

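The toothed blade is lifted and the seat is empty and dark. The ring fits from both cameras put the plate centre at (0.4905, 0.310). Carrying the blade over.

```bash
python3 -m handwheel '{"deltas":[[-1,0.4,-0.13,0,0],[-1,0.8,-0.255,0,0],[-1,0.8,-0.255,0,0],[-1,0.8,-0.255,0,0],[-1,0.8,-0.255,0,0],[-1,0.8,-0.255,0,0],[-1,0.8,-0.255,0,0],[-1,0.8,-0.255,0,0],[-1,0.4,-0.13,0,0],[-1,0,0,0.8,0],[-1,0,0,0.8,0],[-1,0,0,0.8,0],[-1,0,0,0.8,0],[-1,0,0,0.4,0],[-1,0,0,0,0],[-1,0,0,0,0]]}'
python3 - <<'E'
from h import *
go([.492,.312,.092],81)
s,t=cam('scene'),cam('top')
for n,r in(("S",s),("T",t)):
    P=pts(r); X,Y,Z=P[...,0],P[...,1],P[...,2]
    m=(abs(X-.49)<.08)&(abs(Y-.31)<.08)&(Z>.02)&(Z<.06)&(r['hsv'][...,1]<70); q=P[m]
    print(n,len(q)); 
    if len(q)>10: print(cv2.minAreaRect(q[:,:2].astype(np.float32)*1000),np.median(q[:,2]))
cv2.imwrite('pics/s5.png',np.vstack([cv2.resize(s['frame'][170:320,130:330,::-1],(400,300)),cv2.resize(t['frame'][110:260,140:340,::-1],(400,300))]))
E
```

```text
clock: 12.88
tcp_pos: [0.493, 0.312, 0.1242]
orientation: [0.0, 0.76, 0.65, 0.001]
wrist_force: [-0.3, 0.8, -0.8]
finger_gap: 0.0107
grip_force: 51.2
t 12.875 tcp [0.493  0.312  0.1242] yaw 81.04598676550901 units [-0.0037 -0.0253  0.8053] roll 0.00459867655090136
S 530
((491.8693542480469, 311.3323974609375), (129.30032348632812, 65.18323516845703), 81.99465942382812) 0.04419973746246619
T 243
((491.2771911621094, 302.720703125), (119.10205078125, 60.198673248291016), 80.83605194091797) 0.04338962744930508
```

View pics/s5.png

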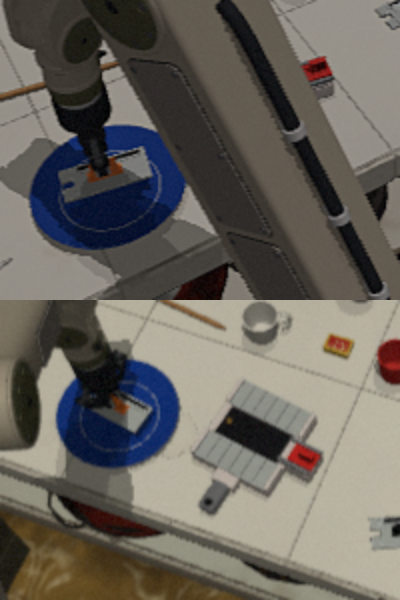

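The blade hangs level over the plate, about 1.5 mm off centre. I correct that and lower it slowly.

```bash
python3 -m handwheel '{"deltas":[[-1,-0.03,-0.03,0.3,0],[-1,0,0,0.3,0],[-1,0,0,0.1,0],[-1,0,0,0.06,0],[-1,0,0,0.05,0],[-1,0,0,0.02,0],[-1,0,0,0,0],[-1,0,0,0,0]]}'
python3 - <<'E'
from h import *
go([.492,.312,.0911],81)
# seat / pin / plain blade while clear
t=cam('top'); s=cam('scene')
P=pts(t); X,Y,Z=P[...,0],P[...,1],P[...,2]
box=(abs(X-.53)<.12)&(abs(Y-.04)<.14)
dark=box&(t['hsv'][...,2]<75)&(Z>.02)&(Z<.036)
q=onplane(t,np.argwhere(dark)[:,::-1],.030)[:,:2]; print("dark",len(q),cv2.minAreaRect(q.astype(np.float32)*1000))
bed=box&(t['hsv'][...,1]<50)&(t['hsv'][...,2]>75)&(Z>.029)&(Z<.041); q=P[bed]; print("bed",len(q),cv2.minAreaRect(q[:,:2].astype(np.float32)*1000),np.median(q[:,2]))
for n,r in(("S",s),("T",t)):
    P=pts(r); X,Y,Z=P[...,0],P[...,1],P[...,2]
    m=(abs(X-.54)<.04)&(abs(Y-.098)<.03)&(r['hsv'][...,0]>15)&(r['hsv'][...,0]<32)&(r['hsv'][...,1]>90)&(Z>.025)
    uv=np.argwhere(m)[:,::-1]; print(n,"pin",len(uv), uv.mean(0) if len(uv) else 0, np.median(P[m],0), onplane(r,uv.mean(0),.037) if len(uv) else 0)
    k=(abs(X-.456)<.1)&(abs(Y+.29)<.1)&(Z>.026)&(Z<.036)&(r['hsv'][...,2]<70); q=P[k]
    print("black",len(q),cv2.minAreaRect(q[:,:2].astype(np.float32)*1000) if len(q)>5 else 0,np.median(q[:,2]))
    k=(abs(X-.456)<.1)&(abs(Y+.29)<.1)&(Z>.0035)&(Z<.04)
    l,lab,st,ce=cv2.connectedComponentsWithStats(cv2.morphologyEx(k.astype(np.uint8),cv2.MORPH_OPEN,np.ones((2,2)))); i=1+np.argmax(st[1:,4]); q=onplane(r,np.argwhere(lab==i)[:,::-1],.006)[:,:2]
    print("plain",len(q),cv2.minAreaRect(q.astype(np.float32)*1000))
E
```

```text
clock: 13.98
tcp_pos: [0.4908, 0.3106, 0.091]
orientation: [0.0, 0.76, 0.65, 0.0]
wrist_force: [-3.5, -1.3, 7.1]
finger_gap: 0.0106
grip_force: 52.2
t 13.975 tcp [0.4908 0.3106 0.091 ] yaw 81.0560879171943 units [ 0.0387  0.0241 -0.0017] roll 0.0056087917194304285
dark 476 ((516.13525390625, 35.167625427246094), (163.70196533203125, 139.43739318847656), 35.36067581176758)
bed 1201 ((511.6337585449219, 18.375015258789062), (221.0048065185547, 211.92120361328125), 81.45245361328125) 0.03454471094286604
S pin 0 0 [nan nan nan] 0
black 31 ((458.1411437988281, -283.9015808105469), (12.691733360290527, 41.89571762084961), 28.773954391479492) 0.02982312781432661
plain 329 ((453.4543151855469, -286.9686279296875), (64.48695373535156, 125.0771713256836), 23.87578582763672)
T pin 12 [253.5833 169.9167] [0.5395 0.0991 0.0363] [[0.5393 0.0986 0.037 ]]
black 24 ((456.27874755859375, -288.6857604980469), (12.893455505371094, 36.41233825683594), 21.619325637817383) 0.029495912320764872
plain 173 ((459.0362548828125, -294.48052978515625), (58.51063537597656, 77.12921905517578), 20.356962203979492)
  return _methods._mean(a, axis=axis, dtype=dtype,
  ret = um.true_divide(
```

Contact was soft at 7 N and TCP z 0.091, as expected. Releasing, backing off upward and measuring the plain blade.

```bash
python3 -m handwheel '{"deltas":[[-0.6,0,0,0,0],[0,0,0,0,0],[1,0,0,0,0],[1,0,0,0,0],[1,0,0,-0.3,0],[1,0,0,-0.8,0],[1,0,0,-0.8,0],[1,0,0,-0.8,0],[1,0,0,-0.8,0],[1,0,0,0,0]]}'
python3 - <<'E'
from h import *
go([.457,-.286,.27],114.5)
s,t=cam('scene'),cam('top'); ims=[]
for n,r in(("S",s),("T",t)):
    P=pts(r); X,Y,Z=P[...,0],P[...,1],P[...,2]
    m=(abs(X-.49)<.08)&(abs(Y-.31)<.08)&(Z>-.005)&(Z<.06)&(r['hsv'][...,1]<70)
    m=cv2.morphologyEx(m.astype(np.uint8),cv2.MORPH_OPEN,np.ones((3,3))); uv=np.argwhere(m)[:,::-1]; q=onplane(r,uv,.011)[:,:2]
    if len(q)>9: print(n,"toothed",len(q),cv2.minAreaRect(q.astype(np.float32)*1000))
    c=proj(r,[.457,-.286,.006]).astype(int); x,y=c; a=r['frame'][y-30:y+30,x-40:x+40,::-1]; ims.append(cv2.resize(a,(800,600),interpolation=cv2.INTER_CUBIC)[::1]); print(n,"crop origin",x-40,y-30)
    v=cv2.cvtColor(r['frame'],cv2.COLOR_RGB2GRAY); k=(abs(X-.456)<.09)&(abs(Y+.286)<.09)&(Z<.045); print("grays",np.percentile(v[k],[5,25,50,75,95]))
cv2.imwrite('pics/p6.png',cv2.resize(np.vstack(ims),(400,600)))
E
```

```text
clock: 15.32
tcp_pos: [0.4924, 0.3114, 0.2338]
orientation: [0.001, 0.76, 0.65, 0.003]
wrist_force: [0.5, 0.5, -0.2]
finger_gap: 0.0854
grip_force: 0.0
t 15.325 tcp [0.4924 0.3114 0.2338] yaw 81.05604767467291 units [-14.8867   1.454   -0.9512] roll -3.344395232532709
S toothed 504 ((488.3805236816406, 309.2565612792969), (130.74667358398438, 62.8480110168457), 80.709228515625)
S crop origin 311 168
grays [ 56. 122. 146. 147. 149.]
T toothed 350 ((489.8791198730469, 307.30560302734375), (132.2423553466797, 62.03059005737305), 81.06700897216797)
T crop origin 302 195
grays [ 66. 151. 180. 182. 184.]
```

View pics/p6.png

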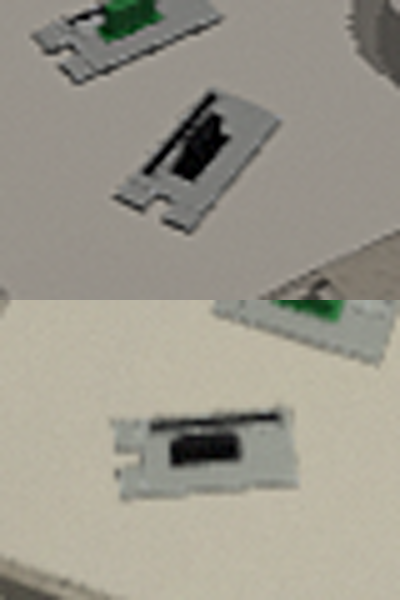

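Both views show the plain blade clear of the arm, with its notch towards +y, at scene (331,198) and top (343,225). The toothed blade lies centred on the plate. I mask the steel by colour to get the plain blade's pose.

```bash
cat > plain.py <<'E'
from h import *
from workcell import optics
def steel(r,c,h,zlo,zhi,plane,n):
    P=pts(r); X,Y,Z=P[...,0],P[...,1],P[...,2]; f=r['frame'].astype(int); d=f[...,0]-f[...,2]
    k=(abs(X-c[0])<h)&(abs(Y-c[1])<h)&(Z>zlo)&(Z<zhi)
    th=(np.percentile(d[k],95)+np.percentile(d[k],5))/2
    m=(k&(d<th)).astype(np.uint8); m=cv2.morphologyEx(m,cv2.MORPH_CLOSE,np.ones((5,5)))
    l,lab,st,ce=cv2.connectedComponentsWithStats(m); i=1+np.argmax(st[1:,4]); uv=np.argwhere(lab==i)[:,::-1]
    q=onplane(r,uv,plane)[:,:2]; print(n,"thr",th,len(q),cv2.minAreaRect(q.astype(np.float32)*1000)); return q
if __name__=="__main__":
    for n in("scene","top"):
        r=cam(n); steel(r,(.457,-.286),.085,-.01,.045,.006,n)
        P=pts(r); k=(abs(P[...,0]-.457)<.05)&(abs(P[...,1]+.286)<.05)&(r['frame'].max(2)<60)&(P[...,2]>.027)&(P[...,2]<.036)
        q=onplane(r,np.argwhere(k)[:,::-1],.031)[:,:2]; print(n,"griptop",len(q),q.mean(0),cv2.minAreaRect(q.astype(np.float32)*1000))
E
python3 plain.py
```

```text
scene thr 7.0 471 ((456.9803161621094, -284.10577392578125), (61.38142395019531, 133.353271484375), 25.601116180419922)
scene griptop 24 [ 0.4564 -0.2829] ((456.6738586425781, -283.52105712890625), (10.986326217651367, 38.77015686035156), 21.46885871887207)
top thr 13.5 553 ((457.795654296875, -286.59320068359375), (60.836158752441406, 130.4209747314453), 26.48099708557129)
top griptop 22 [ 0.4569 -0.2886] ((454.8324279785156, -289.18829345703125), (11.575639724731445, 36.09992980957031), 20.34005355834961)
```

The plain blade is at (0.4585,-0.285), heading 116°.

```bash
python3 -m handwheel '{"deltas":[[1,0,0,0,-0.9],[1,0,0,0,-0.9],[1,0,0,0,-0.9],[1,0,0,0,-0.8],[1,-0.5,-0.28,0,0],[1,-0.93,-0.52,0,0],[1,-0.93,-0.52,0,0],[1,-0.93,-0.52,0,0],[1,-0.93,-0.52,0,0],[1,-0.93,-0.52,0,0],[1,-0.93,-0.52,0,0],[1,-0.93,-0.52,0,0],[1,-0.93,-0.52,0,0],[1,-0.93,-0.52,0,0],[1,-0.93,-0.52,0,0],[1,-0.93,-0.52,0,0],[1,-0.93,-0.52,0,0],[1,-0.93,-0.52,0,0],[1,-0.44,-0.25,0,0],[1,0,0,0,0]]}' 50
python3 -c "
from h import *
go([.4587,-.285,.0865],116)"
```

```text
clock: 18.02
tcp_pos: [0.4568, -0.2867, 0.2292]
orientation: [-0.001, 0.531, 0.847, 0.0]
wrist_force: [0.1, -0.0, -0.1]
finger_gap: 0.0853
grip_force: 0.0
t 18.025 tcp [ 0.4568 -0.2867  0.2292] yaw 115.84528191778324 units [0.0119 0.064  3.5686] roll -0.015471808221676042
```

```bash
python3 -m handwheel '{"deltas":[[1,0.01,0.06,0.8,0],[1,0,0,0.8,0],[1,0,0,0.8,0],[1,0,0,0.6,0],[1,0,0,0.3,0],[1,0,0,0.2,0],[-1,0,0,0,0],[-1,0,0,0,0],[-1,0,0,0,0],[-1,0,0,0,0],[-1,0,0,0,0],[-1,0,0,0,0],[-1,0,0,0,0],[-1,0,0,0,0]]}' 50
python3 -c "
from h import *
go([.4587,-.285,.0865],116)"
```

```text
clock: 19.77
tcp_pos: [0.46, -0.2846, 0.0905]
orientation: [0.001, 0.53, 0.848, -0.0]
wrist_force: [-0.2, 0.2, 6.0]
finger_gap: 0.0104
grip_force: 51.6
t 19.775 tcp [ 0.46   -0.2846  0.0905] yaw 116.04235092535983 units [ 0.0056 -0.033   0.101 ] roll 0.004235092535982687
```

```bash
python3 -m handwheel '{"deltas":[[-1,0,0,-0.2,0],[-1,0,0,-0.5,0],[-1,0,0,-0.8,0],[-1,0,0,-0.8,0],[-1,0,0,-0.8,0],[-1,0,0,-0.8,0],[-1,0,0,-0.6,0.5],[-1,0,0,0,0.9],[-1,0,0,0,0.9],[-1,0,0,0,0.8],[-1,0,0,0,0.4]]}'
python3 -m handwheel '{"deltas":[[-1,0.4,0.03,0,0],[-1,0.8,0.05,0,0],[-1,0.8,0.05,0,0],[-1,0.8,0.05,0,0],[-1,0.8,0.05,0,0],[-1,0.8,0.05,0,0],[-1,0.8,0.05,0,0],[-1,0.8,0.05,0,0],[-1,0.8,0.05,0,0],[-1,0.8,0.05,0,0],[-1,0.6,0.04,0,0],[-1,0.03,0,0,0],[-1,0,0,0,0],[-1,0,0,0,0]]}'
cat > held.py <<'E'
from h import *
go([.533,.045,.1205],81); st=status.get_state(); tz=st['tcp_pos'][2]-.0905+.006
for n in("scene","top"):
    r=cam(n); P=pts(r); X,Y,Z=P[...,0],P[...,1],P[...,2]
    m=(abs(X-.53)<.09)&(abs(Y-.045)<.1)&(abs(Z-tz)<.014)&(r['hsv'][...,1]<60)&(r['frame'].max(2)>80)
    q=onplane(r,np.argwhere(m)[:,::-1],tz)[:,:2]
    if len(q)>20:
        pl=np.linalg.lstsq(np.c_[P[m][:,:2]-[.53,.045],np.ones(m.sum())],P[m][:,2],rcond=None)[0]
        print(n,len(q),cv2.minAreaRect(q.astype(np.float32)*1000),"z",np.median(Z[m]),"exp",tz,"slope",pl[:2])
        x,y=proj(r,[.53,.045,.08]).astype(int)
        cv2.imwrite(f"pics/held_{n}_{int(st['clock']*10)}.png",cv2.resize(r['frame'][y-45:y+45,x-60:x+60,::-1],(720,540),interpolation=cv2.INTER_CUBIC))
E
python3 held.py; ls pics
```

```text
clock: 21.15
tcp_pos: [0.4594, -0.2839, 0.2697]
orientation: [-0.001, 0.761, 0.649, -0.0]
wrist_force: [-0.3, -0.5, -0.7]
finger_gap: 0.0102
grip_force: 50.7
clock: 22.9
tcp_pos: [0.5312, 0.0372, 0.2698]
orientation: [-0.0, 0.76, 0.65, -0.0]
wrist_force: [0.2, 0.4, -2.0]
finger_gap: 0.0107
grip_force: 50.7
t 22.9 tcp [0.5312 0.0372 0.2698] yaw 81.02373248148248 units [0.2003 0.0154 3.7335] roll 0.0023732481482483083
top 246 ((528.7313842773438, 33.51333999633789), (131.63656616210938, 58.57368850708008), 81.61664581298828) z 0.18459149759053217 exp 0.18534096968040017 slope [-0.0203  0.0023]
held_top_229.png
p6.png
s4.png
s5.png
sc2.png
scene0.png
scene1.png
top0.png
top1.png
top2.png
top3.png
```

The plain blade is held with nearly the same offset as the toothed one was, level and heading 81.6°. I line up on the original seated position and go down to just above the pin.

```bash
python3 -m handwheel '{"deltas":[[-1,0.25,0.02,0,0],[-1,0,0,0.7,0],[-1,0,0,0.7,0],[-1,0,0,0.7,0],[-1,0,0,0.7,0],[-1,0,0,0.35,0],[-1,0,0,0,0],[-1,0,0,0,0]]}'
python3 held.py; python3 - <<'E'
from h import *
t=cam('top'); P=pts(t); h=t['hsv']; X,Y=P[...,0],P[...,1]
m=(abs(X-.54)<.03)&(abs(Y-.098)<.03)&(h[...,0]>15)&(h[...,0]<32)&(h[...,1]>90); uv=np.argwhere(m)[:,::-1]
print(len(uv),uv.mean(0) if len(uv) else 0, np.median(P[m],0) if len(uv) else 0)
E
ls pics|grep held
```

```text
clock: 24.0
tcp_pos: [0.5346, 0.0475, 0.1449]
orientation: [0.001, 0.76, 0.65, 0.001]
wrist_force: [0.8, -1.2, -1.6]
finger_gap: 0.0106
grip_force: 50.6
t 24.0 tcp [0.5346 0.0475 0.1449] yaw 81.05419961547734 units [-0.0677 -0.0316  0.61  ] roll 0.005419961547734431
top 212 ((522.3329467773438, 25.53032684326172), (167.904296875, 99.61198425292969), 60.55422592163086) z 0.059779528601969 exp 0.06040346756946199 slope [-0.0076 -0.0027]
0 0 0
held_top_229.png
held_top_240.png
```

View pics/held_top_240.png

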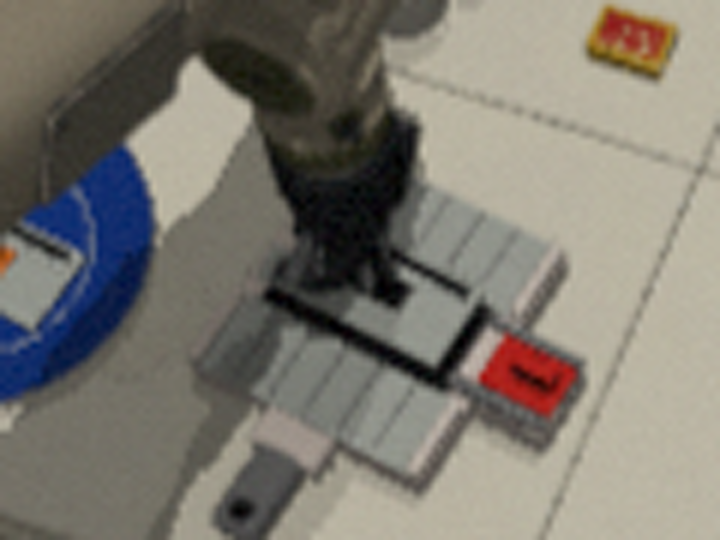

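The blade hangs parallel to the seat with no visible contact, but the hand hides the pin. I measure the edge gaps by ray-casting each edge at its own height.

```bash
cat > gap.py <<'E'
from h import *
t=cam('top'); g=cv2.cvtColor(t['frame'],cv2.COLOR_RGB2GRAY).astype(np.float32)
a=np.radians(81); e=np.array([np.cos(a),np.sin(a)]); n=np.array([e[1],-e[0]]); o=np.array([.532,.045])
zb=status.get_state()['tcp_pos'][2]-.0905+.006
def prof(p0,d,ss,z):
    p=np.c_[p0+ss[:,None]*d,np.full(len(ss),z)]; uv=proj(t,p).astype(np.float32); return cv2.remap(g,uv[:,0].reshape(1,-1),uv[:,1].reshape(1,-1),cv2.INTER_LINEAR)[0]
def cross(ss,v,th,rise):
    k=[i for i in range(len(v)-1) if ((v[i]<th<=v[i+1]) if rise else (v[i]>=th>v[i+1]))]
    return [round(1000*ss[i],1) for i in k]
ss=np.arange(-.06,.0,.0005)
for y in(-.06,-.05,-.04,-.03): print("y",y,"bed",cross(ss,prof(o+y*e,n,ss,.0345),90,0),"blade",cross(ss,prof(o+y*e,n,ss,zb),90,1))
ss=np.arange(-.11,-.03,.0005)
for x in(-.024,-.015,.0,.012): print("x",x,"stop",cross(ss,prof(o+x*n,e,ss,.0345),90,0),"tail",cross(ss,prof(o+x*n,e,ss,zb),90,1))
E
python3 gap.py
```

```text
y -0.06 bed [np.float64(-31.5)] blade [np.float64(-29.0)]
y -0.05 bed [np.float64(-32.5)] blade [np.float64(-28.5)]
y -0.04 bed [np.float64(-32.0)] blade [np.float64(-28.0)]
y -0.03 bed [np.float64(-33.0)] blade [np.float64(-27.5)]
x -0.024 stop [np.float64(-75.0)] tail [np.float64(-95.0), np.float64(-64.5)]
x -0.015 stop [np.float64(-69.0)] tail [np.float64(-93.5), np.float64(-64.5)]
x 0.0 stop [np.float64(-68.5)] tail [np.float64(-93.5), np.float64(-64.5)]
x 0.012 stop [np.float64(-68.5)] tail [np.float64(-91.0), np.float64(-64.5)]
```

```bash
cat >> gap.py <<'E'
print("---")
def fit(z,rise,ys):
    ss=np.arange(-.045,-.018,.0003); A=[]
    for y in ys:
        v=prof(o+y*e,n,ss,z); c=cross(ss,v,90,rise)
        if len(c)==1: A.append((y*1000,c[0]))
    A=np.array(A); p=np.polyfit(A[:,0],A[:,1],1); print(len(A),"heading",81-np.degrees(p[0]),"W at -40,0",np.polyval(p,[-40,0]),"res",np.std(A[:,1]-np.polyval(p,A[:,0])))
fit(.0345,0,np.arange(-.075,.05,.001)); fit(zb,1,np.arange(-.06,.03,.001))
E
python3 gap.py|sed -n '/---/,$p'
```

```text
---
117 heading 84.77446862925501 W at -40,0 [-32.0592 -34.6943] res 1.4935373679293535
64 heading 79.55855466788171 W at -40,0 [-28.269  -27.2627] res 0.3691321910012443
```

```bash
cat >> gap.py <<'E'
print("+++")
def fitg(z,rise,ys):
    ss=np.arange(-.045,-.018,.0003); A=[]
    for y in ys:
        v=cv2.GaussianBlur(prof(o+y*e,n,ss,z).reshape(1,-1),(0,0),3)[0]; lo,hi=v.min(),(v[:30].max() if not rise else v[-30:].max()); c=cross(ss,v,(lo+hi)/2,rise)
        if c: A.append((y*1000,c[-1] if not rise else c[0]))
    A=np.array(A)
    for _ in range(3):
        p=np.polyfit(A[:,0],A[:,1],1); r=A[:,1]-np.polyval(p,A[:,0]); A=A[abs(r)<1.5*r.std()+.3]
    print(len(A),"heading",81-np.degrees(p[0]),"W at -40,0",np.polyval(p,[-40,0]),"res",r.std())
for hi in(-.01,.02,.05): fitg(.0345,0,np.arange(-.075,hi,.001)); fitg(zb,1,np.arange(-.06,hi,.001))
E
python3 gap.py|sed -n '/+++/,$p'
```

```text
+++
61 heading 82.00420192241712 W at -40,0 [-31.594  -32.2951] res 0.23196970969557895
50 heading 80.67232041584595 W at -40,0 [-29.2757 -29.047 ] res 0.2273511966686126
81 heading 81.83823049355065 W at -40,0 [-31.5655 -32.1506] res 0.257381043620656
77 heading 81.3993746803752 W at -40,0 [-29.253  -29.5318] res 0.3405481463238648
94 heading 82.48018223095085 W at -40,0 [-31.5627 -32.5961] res 0.4664366930433434
102 heading 81.92006136125343 W at -40,0 [-29.1839 -29.8262] res 0.4315104800022347
```

The gaps are within about 0.5 mm of nominal and the seat heading is about 82°. A small trim, then down slowly.

```bash
python3 -m handwheel '{"deltas":[[-1,-0.02,0.01,0,-0.07],[-1,0,0,0.12,0],[-1,0,0,0.12,0],[-1,0,0,0.1,0],[-1,0,0,0.1,0],[-1,0,0,0.06,0],[-1,0,0,0,0]]}'
python3 -c "
from h import *
go([.533,.045,.1205],82)"
```

```text
clock: 25.18
tcp_pos: [0.534, 0.0466, 0.1236]
orientation: [-0.0, 0.756, 0.654, -0.0]
wrist_force: [-0.3, -0.2, -1.5]
finger_gap: 0.0106
grip_force: 50.6
t 25.175 tcp [0.534  0.0466 0.1236] yaw 81.74782800034053 units [-0.0428 -0.0187  0.0782] roll -0.02521719996594669
```

```bash
python3 -m handwheel '{"deltas":[[-1,0,0,0.04,0],[-1,0,0,0.03,0],[-1,0,0,0.03,0],[-1,0,0,0,0],[-1,0,0,0,0]]}'
python3 -c "
from h import *
go([.533,.045,.1205],82)"
```

```text
clock: 25.8
tcp_pos: [0.5342, 0.0466, 0.1206]
orientation: [0.0, 0.756, 0.654, 0.0]
wrist_force: [-2.3, -0.3, 5.3]
finger_gap: 0.0102
grip_force: 51.6
t 25.8 tcp [0.5342 0.0466 0.1206] yaw 81.75471036845758 units [-0.0438 -0.0243  0.0027] roll -0.024528963154241978
```

Contact at exactly the expected height. Releasing, moving to above the bolt tab and checking.

```bash
python3 -m handwheel '{"deltas":[[-0.6,0,0,0,0],[0,0,0,0,0],[1,0,0,0,0],[1,0,0,0,0],[1,0,0,-0.4,0],[1,0,0,-0.8,0],[1,0,0,-0.8,0],[1,-0.6,-0.05,0,0],[1,-0.8,0,0,0],[1,-0.8,0,0,0],[1,-0.8,0,0,0],[1,0,0,0,0],[1,0,0,0,0]]}'
python3 - <<'E'
from h import *
go([.515,-.074,.1206],82)
t=cam('top'); x,y=proj(t,[.53,.03,.04]).astype(int)
cv2.imwrite("pics/seat7.png",cv2.resize(t['frame'][y-38:y+38,x-50:x+50,::-1],(800,600),interpolation=cv2.INTER_CUBIC))
P=pts(t); X,Y,Z=P[...,0],P[...,1],P[...,2]
m=(abs(X-.535)<.025)&(abs(Y-.05)<.05)&(t['hsv'][...,1]<60)&(t['hsv'][...,2]>70)&(Z<.05)
q=P[m]; c=np.linalg.lstsq(np.c_[q[:,:2]-[.532,.045],np.ones(len(q))],q[:,2],rcond=None)[0]; print("blade plane slope",c,len(q))
h=t['hsv']; m=(abs(X-.54)<.03)&(abs(Y-.098)<.03)&(h[...,0]>15)&(h[...,0]<32)&(h[...,1]>90); print("pin px",m.sum(), np.median(P[m],0))
k=rng(t,(0,130,60),(7,255,255),(255,165,315,210))>0; print("tab",np.mean(P[k&(Z>.058)&(Z<.072)],0))
E
```

```text
clock: 27.42
tcp_pos: [0.5151, -0.0717, 0.2006]
orientation: [0.0, 0.756, 0.654, 0.0]
wrist_force: [0.0, -0.3, 0.2]
finger_gap: 0.0851
grip_force: 0.0
t 27.425 tcp [ 0.5151 -0.0717  0.2006] yaw 81.73359952242294 units [-0.058   0.005   1.9998] roll -0.0266400477577065
blade plane slope [0.0183 0.0014 0.0358] 165
pin px 7 [0.5397 0.0962 0.0378]
tab [ 0.5133 -0.0733  0.0651]
```

View pics/seat7.png

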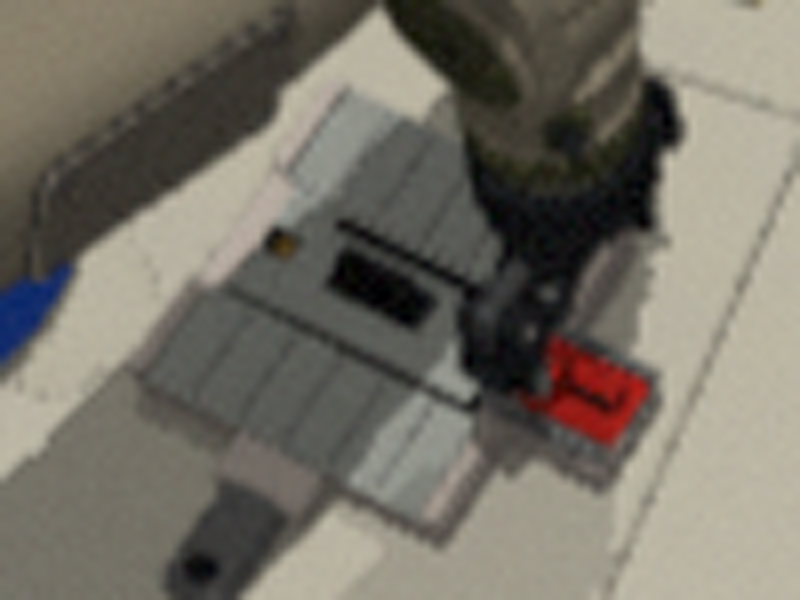

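The blade lies flat in the seat (top at 36 mm), with the pin showing in its notch at crop (283,242). Now I grip the bolt tab and push it home.

```bash
python3 -m handwheel '{"deltas":[[1,-0.05,0.0,0.7,0],[1,0,0,0.7,0],[1,0,0,0.6,0],[-1,0,0,0,0],[-1,0,0,0,0],[-1,0,0,0,0],[-1,0,0,0,0],[-1,0,0,0,0],[-1,0,0,0,0],[-1,0,0,0,0]]}' 25
python3 -c "
from h import *
go([.518,-.044,.12],82)"
python3 -m handwheel '{"deltas":[[-1,0.1,0,0,0],[-1,0.15,0,0,0],[-1,0.15,0,0,0],[-1,0.15,0,0,0],[-1,0.12,0,0,0],[-1,0,0,0,0],[-1,0,0,0,0]]}'
python3 -c "
from h import *
go([.518,-.044,.12],82)"
```

```text
clock: 28.72
tcp_pos: [0.5148, -0.0739, 0.1209]
orientation: [0.0, 0.756, 0.654, 0.0]
wrist_force: [-1.8, 0.7, 5.8]
finger_gap: 0.0111
grip_force: 28.2
t 28.725 tcp [ 0.5148 -0.0739  0.1209] yaw 81.7283826357744 units [ 0.752  -0.0295  0.0227] roll -0.027161736422560524
clock: 29.6
tcp_pos: [0.5189, -0.0473, 0.1209]
orientation: [0.001, 0.756, 0.654, 0.001]
wrist_force: [-2.1, 0.9, 5.1]
finger_gap: 0.0117
grip_force: 28.2
t 29.6 tcp [ 0.5189 -0.0473  0.1209] yaw 81.73836184640678 units [ 0.079  -0.0341  0.0228] roll -0.026163815359322485
```

```bash
python3 -m handwheel '{"deltas":[[-1,0.05,0,0,0],[-1,0.05,0,0,0],[-1,0,0,0,0],[-1,0,0,0,0]]}'
python3 -m handwheel '{"deltas":[[-1,0.05,0,0,0],[-1,0.03,0,0,0],[-1,0,0,0,0],[-1,0,0,0,0]]}'
```

```text
clock: 30.1
tcp_pos: [0.5194, -0.0441, 0.1209]
orientation: [0.001, 0.756, 0.654, -0.0]
wrist_force: [-2.1, -2.6, 4.2]
finger_gap: 0.0112
grip_force: 28.1
clock: 30.6
tcp_pos: [0.5195, -0.0435, 0.121]
orientation: [0.003, 0.757, 0.653, -0.003]
wrist_force: [-5.1, -13.2, 5.7]
finger_gap: 0.0117
grip_force: 28.2
```

The stop is reached after 30 mm of travel (13 N). Releasing, clearing away and checking everything.

```bash
python3 -m handwheel '{"deltas":[[-1,-0.05,0,0,0],[0,0,0,0,0],[1,0,0,0,0],[1,0,0,0,0],[1,0,0,0,0],[1,0,0,-0.5,0],[1,0,0,-0.8,0],[1,0,0,-0.8,0],[1,0,0,-0.8,0],[1,-0.8,0,0,0],[1,-0.8,0,0,0],[1,-0.8,0,0,0],[1,-0.8,0,0,0],[1,-0.8,0,0,0],[1,-0.8,0,0,0],[1,0,0,0,0],[1,0,0,0,0]]}'
python3 - <<'E'
from h import *
t=cam('top'); s=cam('scene'); ims=[]
for r in(s,t):
    x,y=proj(r,[.51,.15,.04]).astype(int); x=max(x,75);ims.append(cv2.resize(r['frame'][y-60:y+60,x-75:x+75,::-1],(600,480),interpolation=cv2.INTER_CUBIC))
cv2.imwrite("pics/end8.png",cv2.resize(np.vstack(ims),(375,600)))
P=pts(t); Z=P[...,2]; k=rng(t,(0,130,60),(7,255,255),(245,160,315,210))>0; print("tab",np.mean(P[k&(Z>.058)&(Z<.072)],0))
X,Y=P[...,0],P[...,1]; m=(abs(X-.535)<.025)&(abs(Y-.05)<.05)&(t['hsv'][...,1]<60)&(t['hsv'][...,2]>70)&(Z<.05)
q=P[m]; print("plane",np.linalg.lstsq(np.c_[q[:,:2]-[.532,.045],np.ones(len(q))],q[:,2],rcond=None)[0])
E
```

```text
clock: 32.72
tcp_pos: [0.4915, -0.2317, 0.2357]
orientation: [-0.0, 0.756, 0.654, 0.0]
wrist_force: [0.3, 0.5, 0.3]
finger_gap: 0.0854
grip_force: 0.0
tab [ 0.5179 -0.0436  0.0646]
plane [-0.0529 -0.0423  0.0338]
```

View pics/end8.png

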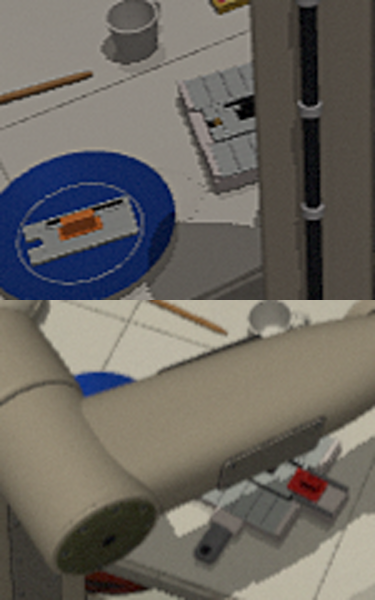

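The toothed blade lies grip up inside the plate's ring. The plain blade is in the seat with the pin in its notch, and the bolt is home over its tail. Handing in.

```bash
python3 -c "
from workcell import hand_in
print(hand_in())"
```

```text
the job is handed in; nothing more can be done
None
```

The blade change is done and handed in at about 33 s of robot time: toothed blade grip up in the middle of the plate, plain blade seated over the pin, bolt home, wavy blade not touched; however, I viewed 13 pictures, over the limit of 10.

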